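# Shut and lock the marker drawer

### The job

Push the open marker drawer of the grey locker fully home until it seats past its catch. Then turn the cam lock on the locker's roof clockwise until its nose points at the thick mark on its plate, let go, and leave the things standing around undisturbed.

Things in the scene. Friction and masses are not known exactly. Their poses are not given: they have to be found in the camera images.
- locker: grey steel locker fixed to the table, 240 mm deep (x), 260 wide (y), 170 tall. Origin: centre of its underside; x points from its front (drawer side, facing the robot) to its back, y to its left as the robot sees it, z up. Front face 120 mm from the origin. Drawer in the upper half of the front; the panel below does not move. Cam lock on the flat roof.
- marker_drawer (a joint): how far the drawer stands out, m: 0 = home, flush with the panel below, against its stop; slides out along the locker's -x to 0.12. Runs freely (about 2 N) until 15 mm from home, where a sprung catch resists with 8 to 12 N; 7 mm from home it snaps in and is held. Let go before that, it springs back to 15 to 20 mm out.
- drawer_handle (a point): middle of the drawer's steel bar handle (moves with the drawer): round bar about 10 mm thick, 120 mm along the locker's y, centreline 35 mm in front of the drawer front, 133 mm above the table, 37 mm below the roof's top. The bar or the drawer front may be pushed.
- cam_lock (a joint): angle of the thumb-turn, rad, growing clockwise seen from above: at 0 its nose points to the locker's front (-x), at 1.571 to the locker's left (+y), where the thick mark is. Turns 0 to 3.1, no stop or click at the mark; light friction (0.06 N m); stays where left.
- lock_grip (a point): on the thumb-turn's vertical axis at gripping height, 200 mm above the table. Upright steel blade 16 mm thick, 58 long, from 18 mm below this point to 14 above, on a 42 mm hub. The blade runs along this point's x axis, which turns with it; the pointing end (-x) narrows to a 6 mm thick nose, tip 41 mm from the axis, and has a dark line on top.
- lock_plate: round steel plate under the thumb-turn, 112 mm across, 4 thick, fixed on the locker's roof 30 mm in front of its centre; origin: centre of its underside, axes as the locker's. Thin short dark marks every 30 degrees from the front clockwise to the back; the one at 90 degrees (+y) is thick and long: the locked mark.
- vial_shield: bystander, loose: lead-lined vial shield, dark steel pot 66 mm across, 96 mm tall; origin: centre of its underside
- ball_a: bystander, loose: lead ball weight, 60 mm ball with a small flat foot, 57 mm tall; origin: centre of its underside
- ball_b: bystander, loose: the other lead ball weight, same as ball_a; origin: centre of its underside
- phantom: bystander, loose: white acrylic phantom, upright cylinder 100 mm across, 120 mm tall; origin: centre of its underside
- loupe: bystander, loose: chrome magnifier loupe, 58 mm across, 53 mm tall, standing on the rear left of the locker's roof; origin: centre of its underside
- step_wedge: bystander, loose: aluminium step wedge, staircase 120 x 45 mm, 48 mm at its tall end; origin: centre of its underside
- marker_tray: bystander, loose: small open grey plastic tray 90 x 70 mm, 30 mm tall; origin: centre of its underside

How it is judged:
By the outcome, as a careful person would: the job done as asked, in the order asked, and still so for the second after the job is handed in, with the robot touching nothing.
It also fails if it takes over 51 s, if anything falls off the work surface, if the arm or the gripper's body presses on something with over 40 N, if the wrist force passes 120 N, or if a joint passes its speed limit or range.

### The arm

A 6-joint arm with a two-finger parallel gripper is mounted at the origin on the work surface. World frame = base frame: x ahead of the robot, y to its left, z up, the work surface at z = 0. Lengths are in m, angles in rad, forces in N, time in s.
With the tool pointing down it reaches from about 0.35 to 0.775 m from the base axis. Payload 5.5 kg.
Tool frame: the origin (TCP) lies between the finger pads; the fingertips stand 19 mm ahead of it and the grasp point (between the pads) is the TCP; z points along the fingers, y is the line along which they close (so a half turn about z gives the same grasp; the last joint's range is limited). The gripper opens to 85 mm and grips with 20 to 120 N. Pads are 22 mm wide; open, the fingers measure 114 mm over their backs; the gripper's body (76 mm by 85 mm) begins 54 mm behind the grasp point. The pads swing forward as they close: fully open they stand 13 mm farther back than shut.
Start: joints at [-1.29, 0.313, 0.046, 1.304, 0, 1.431], TCP at [0.235, -0.525, 0.25] pointing down, gripper open.
Joint ranges: [-2.76, 2.76], [-0.86, 1.69], [-1.03, 1.26], [-2.2, 2.34], [-1.47, 1.5], [-3.14, 3.14]. Speed limits (rad/s): [2.57, 2.57, 3.14, 3.14, 3.14, 3.14].

### API

Orientations are given as a unit quaternion [w, x, y, z].
In Python, from workcell import env gives the robot as it stands.
- The arm moves only by the shell command python3 -m pendant 'ROWS' [FORCE]. ROWS is JSON, a list of rows, each an object with "travel": the shift along the tool's x, y, z scaled (see below), a list of three; "rot": the turn, a rotation vector about the tool's x, y, z scaled (see below), a list of three; "fingers": the opening, from -1 (shut) to 1 (fully open). In form: [{"travel": [dx, dy, dz], "rot": [wx, wy, wz], "fingers": fingers}, ...]. A call has 1 to 10 rows; each row is the pose to reach, as a shift and turn from the pose commanded when the call began, along the tool's axes at that moment; what a row does not reach only later rows make up. The controller multiplies each number of a shift by 0.12 m and each number of a turn by 60 degrees. A row lasts 1/10 s, in which the tool goes at most 50 mm and 8.59 degrees, less where a joint would pass 70% of its speed; a pose out of reach is approached as far as the arm can. A call with a number of a shift or a turn outside -1 to 1 is refused whole. A call with a gripper value outside its range is refused whole. The fingers move at their own pace and stop on an object; FORCE is the grip in N (left out, the last holds). Time passes only in rows, so rows that repeat a pose let the fingers close. It gives the time, the measured TCP pose, the force, the opening and the grip force at its end, in the units of the state.
- env.get_state(): the state, without advancing time (a new reading comes with each control period).
- env.read_camera(name): name is "scene" or "top" or "wrist"; returns (picture, depth): 420x560x3 uint8, blue, green, red; 420x560 float32, m along the optical axis (not along the pixel's ray), 0 where there is no reading.
- env.camera_model(name): a dict with "fovy" (degrees; the focal length in pixels is half the picture's height over the tangent of half this angle, whatever the lens; pixels are square), "cx", "cy" (the principal point, pixels), "rvec" (rotation vector, rad) and "tvec" (3), from world to camera coordinates, as OpenCV has them; the wrist camera has in their place "T_tool_cam" (4x4, takes a point from camera to tool coordinates, whose origin is the TCP and whose axes are the flange's). Camera axes: x right, y down, z forward; pixel columns grow to the right and rows downward; lengths in m; the calibration is good to about 2 mm. A picture is of the moment at which its call begins: read the wrist's pose just before it. camera_model takes no time and is no camera call.
- env.hand_in(): hands the job in; it is judged then, once.
Trained networks look in the newest picture that a camera, given by its name, has taken for a name from the list of things; names that differ only in an ending like _2 or _b are one class to them, and where a whole thing is asked for, a point or a joint stands for the part that bears it (a point fixed in the world has none). Each returns a list of dicts, best first, with "conf" (0 to 1); they miss things now and then, are a little off and sometimes report something else, mostly with a low value. They report only what shows in the picture. A call takes as long as a camera call.
- env.outline_of(camera, target): "mask" (420x560 bool, what is visible of it) and "xy" ([column, row] in pixels, amid what is visible of it).
The state is a dict: "clock": time; "joint_pos": joint angles; "qvel": joint speeds; "tau": joint torques, N m; "tcp_pos": TCP position; "orientation": TCP orientation; "wrist_force": force on the tool from outside, world axes, zero at the start; "ft_torque": the same for the moment, N m; "finger_gap": finger opening in m; "grip_force": force on a finger pad.
Only numpy, scipy, OpenCV 4.12 (cv2) and the standard library are available. Lean on these libraries where they do the work, as an engineer would, in place of code of your own. Each camera call takes 0.05 s, during which the arm holds its last target. There are 200 camera calls.

## Working session

There is one attempt and no reset: what is moved stays moved. The work goes in short steps, Python scripts to look and compute and a shell command to move; the robot and the scene stay as the last step left them, time stands still between calls to the robot, and variables do not carry over. Pictures are saved under pics/ and viewed, at most 10 in all, crops included, and the job is handed in when it is done.

```bash
mkdir -p pics; ls; cat > h.py <<'E'
import numpy as np, cv2
from workcell import env
from scipy.spatial.transform import Rotation as R
def cam(name, s=None):
    m=env.camera_model(name); f=210/np.tan(np.radians(m['fovy'])/2)
    if 'rvec' in m:
        Rm=cv2.Rodrigues(np.array(m['rvec'],float))[0]; t=np.array(m['tvec'],float).ravel()
        return f,m['cx'],m['cy'],Rm.T,-Rm.T@t
    q=s['orientation']; Rt=R.from_quat([q[1],q[2],q[3],q[0]]).as_matrix(); T=np.array(m['T_tool_cam'])
    return f,m['cx'],m['cy'],Rt@T[:3,:3],Rt@T[:3,3]+np.array(s['tcp_pos'])
def cloud(c,d):
    f,cx,cy,Rc,o=c; v,u=np.mgrid[:420,:560]
    P=np.stack([(u-cx)/f*d,(v-cy)/f*d,d],-1)@Rc.T+o
    P[d<=0]=np.nan; return P
E
python3 - <<'E'
from h import *
s=env.get_state(); print(s)
for n in ['scene','top']:
    im,d=env.read_camera(n); cv2.imwrite(f'pics/{n}0.png',im); np.save(f'{n}0.npy',d)
    print(n,env.camera_model(n)); P=cloud(cam(n),d)
    for t in ['locker','marker_drawer','drawer_handle','cam_lock','lock_plate','vial_shield','ball_a','phantom','loupe','step_wedge','marker_tray']:
        for r in env.outline_of(n,t)[:3]:
            if r['conf']<.3: continue
            Q=P[r['mask']]; Q=Q[~np.isnan(Q[:,0])]
            if len(Q): print(t,round(r['conf'],2),np.round(r['xy']),len(Q),'med',np.median(Q,0).round(3),'lo',np.percentile(Q,3,axis=0).round(3),'hi',np.percentile(Q,97,axis=0).round(3))
E
```

```text
pics
{'clock': 0.0, 'joint_pos': array([-1.28959934e+00,  3.14050405e-01,  4.49831941e-02,  1.30359582e+00,
        2.28670870e-06,  1.43121196e+00]), 'qvel': array([ 0.00026857, -0.00027738,  0.00011246,  0.00106304, -0.00077733,
       -0.00057701]), 'tau': array([-4.72366410e-04, -4.80625570e+01,  2.98532438e+01,  1.91379263e-02,
       -1.60643826e-04, -3.64218948e-06]), 'tcp_pos': array([ 0.23474014, -0.5243848 ,  0.24938211]), 'orientation': array([-9.31094493e-04,  9.77948974e-01,  2.08841887e-01, -6.48915342e-05]), 'wrist_force': array([ 0.02053062, -0.39600764,  0.25966204]), 'ft_torque': array([ 0.00835349, -0.0450281 , -0.01846842]), 'grip_force': 0.0, 'finger_gap': 0.08521669928913106}
scene {'fovy': 50.38555125149996, 'cx': 279.3270529239642, 'cy': 208.9727004288928, 'rvec': array([ 2.29326502,  1.36602475, -0.38421641]), 'tvec': array([-0.33660719, -0.35530719,  1.24289421])}
locker 0.8 [233. 273.] 24925 med [ 0.686 -0.069  0.17 ] lo [ 0.509 -0.179  0.039] hi [0.804 0.064 0.177]
marker_drawer 0.65 [207. 202.] 4441 med [ 0.52  -0.057  0.139] lo [ 0.469 -0.169  0.093] hi 
[... 2166 characters left out ...]
[0.609 0.129 0.048] lo [ 0.585  0.103 -0.001] hi [0.641 0.158 0.059]
ball_a 0.64 [382. 272.] 390 med [ 0.464 -0.241  0.048] lo [ 0.44  -0.271  0.019] hi [ 0.491 -0.219  0.058]
phantom 0.77 [236. 182.] 1423 med [0.695 0.153 0.12 ] lo [0.655 0.11  0.021] hi [0.746 0.198 0.124]
loupe 0.71 [284. 146.] 561 med [0.758 0.026 0.223] lo [0.737 0.001 0.175] hi [0.789 0.05  0.227]
loupe 0.7 [391. 231.] 929 med [ 0.589 -0.276  0.006] lo [ 0.543 -0.308  0.   ] hi [ 0.631 -0.237  0.032]
step_wedge 0.88 [383. 182.] 622 med [ 0.726 -0.246  0.027] lo [ 0.672 -0.266  0.007] hi [ 0.783 -0.227  0.05 ]
marker_tray 0.61 [389. 230.] 904 med [ 0.588 -0.277  0.006] lo [ 0.543 -0.308  0.001] hi [ 0.63  -0.237  0.032]
```

```bash
python3 - <<'E'
import cv2,numpy as np
a=cv2.imread('pics/scene0.png');b=cv2.imread('pics/top0.png')
A=cv2.resize(a[150:400,90:390],(480,400));B=cv2.resize(a[215:290,190:290],(310,232),interpolation=2);
C=cv2.resize(b[120:290,220:420],(310,264))
o=np.zeros((500,800,3),np.uint8);o[:400,:480]=A;o[:232,485:795]=B;o[236:500,485:795]=C
cv2.imwrite('pics/v1.png',o)
from h import *
P=cloud(cam('top'),np.load('top0.npy'));S=cloud(cam('scene'),np.load('scene0.npy'))
for n,P in(('top',P),('scene',S)):
    Q=P.reshape(-1,3);Q=Q[~np.isnan(Q[:,0])]
    in_=(Q[:,0]>.4)&(Q[:,0]<.85)&(abs(Q[:,1]+.06)<.16)
    Q=Q[in_]
    r=Q[abs(Q[:,2]-.172)<.01]; r=r[(r[:,0]>.555)]
    box=cv2.minAreaRect((r[:,:2]*1000).astype(np.float32)); print(n,'roof',box, np.median(r[:,2]))
    b=Q[(Q[:,2]>.185)&(np.hypot(Q[:,0]-.658,Q[:,1]+.058)<.06)]
    top=b[b[:,2]>.205]
    print('blade',len(top),top.mean(0),cv2.minAreaRect((top[:,:2]*1000).astype(np.float32)))
    c=top[:,:2]-top[:,:2].mean(0);w,v=np.linalg.eigh(np.cov(c.T));ax=v[:,1];pr=c@ax;print(ax,pr.min(),pr.max())
    h=Q[(Q[:,0]<.495)&(Q[:,2]>.11)];print('handle',h.min(0),h.max(0),np.median(h,0))
E
```

```text
top roof ((691.4737548828125, -58.67918395996094), (260.5586853027344, 226.45913696289062), 88.32910919189453) 0.17097129434507768
blade 184 [ 0.6510239  -0.05620182  0.2140284 ] ((648.348876953125, -55.75025177001953), (16.121322631835938, 71.30958557128906), 73.48600769042969)
[-0.95826021  0.28589748] -0.032968330981329064 0.03834728660610038
handle [ 0.46333042 -0.11530991  0.13181013] [0.49407324 0.01328887 0.14341582] [ 0.47066352 -0.051058    0.1380128 ]
scene roof ((689.468505859375, -56.39166259765625), (260.88983154296875, 227.2925262451172), 88.18653869628906) 0.1710842154457598
blade 330 [ 0.65369802 -0.05594354  0.21390402] ((646.78857421875, -53.918697357177734), (15.853216171264648, 71.98450469970703), 73.45598602294922)
[-0.95939504  0.28206587] -0.028800044378820076 0.043196540245026914
handle [ 0.46158417 -0.11516708  0.12821863] [0.48535049 0.01405154 0.14286298] [ 0.47134344 -0.05236789  0.13784385]
```

View pics/v1.png

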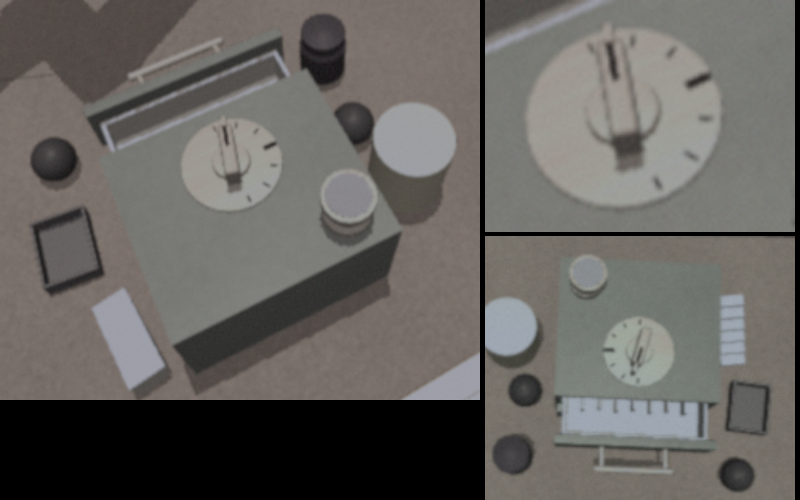

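The picture shows the drawer about 60 mm out, with the bar at (0.467, -0.052). The thumb-turn points about 15° clockwise of front, and the thick mark is on the +y side. The locker's yaw is about -1.7° and the lock axis is near (0.6535, -0.0568). I'll approach the front of the bar with closed fingers.

```bash
cat >> h.py <<'E'
def yawof(s):
    q=s['orientation']; M=R.from_quat([q[1],q[2],q[3],q[0]]).as_matrix(); return M,np.degrees(np.arctan2(M[1,0],M[0,0]))
def need(p,yaw):
    "travel/rot units to reach world point p, tool down, with tool x at yaw (deg)"
    s=env.get_state(); M,y=yawof(s); a=np.radians(yaw)
    G=np.array([[np.cos(a),np.sin(a),0],[np.sin(a),-np.cos(a),0],[0,0,-1]])
    print('tcp',s['tcp_pos'].round(4),'yaw',y.round(2),'F',s['wrist_force'].round(1),'t',round(s['clock'],2),
     'travel',(M.T@(np.array(p)-s['tcp_pos'])/.12).round(3),'rot',(np.degrees(R.from_matrix(M.T@G).as_rotvec())/60).round(3))
E
python3 -m pendant '[{"travel":[1,-1,0],"rot":[0,0,0],"fingers":-1},{"travel":[1,-1,0],"rot":[0,0,0],"fingers":-1},{"travel":[1,-1,0],"rot":[0,0,0],"fingers":-1},{"travel":[1,-1,0],"rot":[0,0,0],"fingers":-1}]' 30
python3 -m pendant '[{"travel":[1,-1,0],"rot":[0,0,0],"fingers":-1},{"travel":[1,-1,0],"rot":[0,0,0],"fingers":-1},{"travel":[1,-1,0],"rot":[0,0,0],"fingers":-1},{"travel":[1,-1,0],"rot":[0,0,0],"fingers":-1}]'
python3 -m pendant '[{"travel":[1,-1,0],"rot":[0,0,-1],"fingers":-1},{"travel":[1,-1,0],"rot":[0,0,-1],"fingers":-1},{"travel":[1,-1,0],"rot":[0,0,-1],"fingers":-1},{"travel":[1,-1,0],"rot":[0,0,-1],"fingers":-1},{"travel":[1,-1,0],"rot":[0,0,-1],"fingers":-1},{"travel":[1,-1,0],"rot":[0,0,-1],"fingers":-1},{"travel":[1,-1,0],"rot":[0,0,-1],"fingers":-1},{"travel":[1,-1,0],"rot":[0,0,-1],"fingers":-1}]'
python3 -c "
from h import *
need([.425,-.051,.25],178.3)"
```

```text
clock: 1.6
tcp_pos: [0.2959, -0.3624, 0.2504]
orientation: [-0.001, 0.978, 0.21, 0.0]
wrist_force: [-0.1, 0.3, -0.5]
finger_gap: 0.0278
grip_force: 0.0
clock: 2.0
tcp_pos: [0.3562, -0.2043, 0.2506]
orientation: [-0.0, 0.978, 0.21, 0.0]
wrist_force: [0.8, -1.0, -0.3]
finger_gap: -0.0001
grip_force: 0.0
clock: 2.8
tcp_pos: [0.4165, -0.049, 0.2504]
orientation: [0.0, 0.742, 0.67, 0.0]
wrist_force: [0.1, -0.5, -0.4]
finger_gap: 0.0002
grip_force: 0.0
tcp [ 0.4165 -0.049   0.2504] yaw 84.16 F [ 0.1 -0.5 -0.4] t 2.8 travel [-0.009  0.073  0.003] rot [ 0.     0.    -1.569]
```

```bash

python3 -m pendant '[{"travel":[0,0,0],"rot":[0,0,-0.8],"fingers":-1},{"travel":[0,0,0],"rot":[0,0,-0.8],"fingers":-1},{"travel":[0,0,0],"rot":[0,0,-0.8],"fingers":-1},{"travel":[0,0,0],"rot":[0,0,-0.8],"fingers":-1},{"travel":[0,0,0],"rot":[0,0,-0.8],"fingers":-1},{"travel":[0,0,0],"rot":[0,0,-0.8],"fingers":-1}]'
python3 -m pendant '[{"travel":[0,0,0.8],"rot":[0,0,-0.77],"fingers":-1},{"travel":[0,0,0.8],"rot":[0,0,-0.77],"fingers":-1},{"travel":[0,0,0.8],"rot":[0,0,-0.77],"fingers":-1},{"travel":[0,0,0.8],"rot":[0,0,-0.77],"fingers":-1},{"travel":[0,0,0.8],"rot":[0,0,-0.77],"fingers":-1},{"travel":[0,0,0.8],"rot":[0,0,-0.77],"fingers":-1}]'
python3 -c "
from h import *
need([.44,-.05,.13],178.3)"
```

```text
clock: 3.4
tcp_pos: [0.4164, -0.0494, 0.2504]
orientation: [0.0, 0.406, 0.914, -0.0]
wrist_force: [0.0, 0.1, 0.8]
finger_gap: 0.0002
grip_force: 0.0
clock: 4.0
tcp_pos: [0.4164, -0.0494, 0.1542]
orientation: [-0.0, 0.015, 1.0, -0.0]
wrist_force: [-0.5, -0.1, 0.1]
finger_gap: 0.0001
grip_force: 0.0
tcp [ 0.4164 -0.0494  0.1542] yaw 178.3 F [-0.5 -0.1  0.1] t 4.0 travel [-0.197  0.001  0.202] rot [-0. -0.  0.]
```

```bash

python3 -m pendant '[{"travel":[0,0,0.2],"rot":[0,0,0],"fingers":-1},{"travel":[-0.15,0,0.2],"rot":[0,0,0],"fingers":-1},{"travel":[-0.25,0,0.2],"rot":[0,0,0],"fingers":-1},{"travel":[-0.33,0,0.2],"rot":[0,0,0],"fingers":-1},{"travel":[-0.41,0,0.2],"rot":[0,0,0],"fingers":-1},{"travel":[-0.48,0,0.2],"rot":[0,0,0],"fingers":-1},{"travel":[-0.54,0,0.2],"rot":[0,0,0],"fingers":-1},{"travel":[-0.6,0,0.2],"rot":[0,0,0],"fingers":-1}]'
python3 -m pendant '[{"travel":[-0.05,0,0],"rot":[0,0,0],"fingers":-1},{"travel":[-0.08,0,0],"rot":[0,0,0],"fingers":-1},{"travel":[-0.1,0,0],"rot":[0,0,0],"fingers":-1}]'
```

```text
clock: 4.8
tcp_pos: [0.4889, -0.0515, 0.1304]
orientation: [-0.0, 0.015, 1.0, -0.0]
wrist_force: [-2.1, -0.0, 0.4]
finger_gap: 0.0001
grip_force: 1.0
clock: 5.1
tcp_pos: [0.4977, -0.0516, 0.1301]
orientation: [-0.003, 0.015, 1.0, -0.0]
wrist_force: [-14.6, -2.1, 11.2]
finger_gap: -0.0002
grip_force: 7.4
```

```bash
python3 - <<'E'
from h import *
im,d=env.read_camera('scene'); cv2.imwrite('pics/scene1.png',im)
Q=cloud(cam('scene'),d).reshape(-1,3)
# drawer front top strip and handle ends away from the gripper
k=(Q[:,2]>.1)&(Q[:,2]<.18)&(abs(Q[:,1]+.05)<.15)&(abs(Q[:,1]+.05)>.05)&(Q[:,0]>.4)&(Q[:,0]<.58)
print('front',np.nanpercentile(Q[k],[0.5,2,5,10],axis=0).round(4)[:,0]); need([.52,-.05,.13],178.3)
E
```

```text
front [0.5094 0.5131 0.5173 0.547 ]
tcp [ 0.4976 -0.0516  0.1301] yaw 178.29 F [-10.2  -2.2   7.1] t 5.15 travel [-0.187  0.019 -0.001] rot [-0.001 -0.006 -0.   ]
```

```bash

python3 -m pendant '[{"travel":[-0.03,0,0],"rot":[0,0,0],"fingers":-1},{"travel":[-0.06,0,0],"rot":[0,0,0],"fingers":-1},{"travel":[-0.08,0,0],"rot":[0,0,0],"fingers":-1}]'
python3 -m pendant '[{"travel":[-0.02,0,0],"rot":[0,0,0],"fingers":-1},{"travel":[-0.04,0,0],"rot":[0,0,0],"fingers":-1}]'
```

```text
clock: 5.45
tcp_pos: [0.5059, -0.0518, 0.1301]
orientation: [-0.004, 0.015, 1.0, -0.0]
wrist_force: [-7.7, -1.7, 4.2]
finger_gap: 0.0005
grip_force: 3.7
clock: 5.65
tcp_pos: [0.512, -0.0519, 0.13]
orientation: [-0.003, 0.015, 1.0, -0.0]
wrist_force: [-15.1, -2.1, 10.9]
finger_gap: 0.0001
grip_force: 7.7
```

```bash

python3 -m pendant '[{"travel":[-0.015,0,0],"rot":[0,0,0],"fingers":-1},{"travel":[-0.03,0,0],"rot":[0,0,0],"fingers":-1}]'
python3 -m pendant '[{"travel":[-0.02,0,0],"rot":[0,0,0],"fingers":-1},{"travel":[-0.02,0,0],"rot":[0,0,0],"fingers":-1}]'
```

```text
clock: 5.85
tcp_pos: [0.5122, -0.0519, 0.1299]
orientation: [-0.006, 0.015, 1.0, -0.0]
wrist_force: [-24.3, -2.2, 19.0]
finger_gap: -0.0002
grip_force: 12.4
clock: 6.05
tcp_pos: [0.5122, -0.0519, 0.1299]
orientation: [-0.008, 0.015, 1.0, -0.001]
wrist_force: [-28.0, -3.5, 21.1]
finger_gap: -0.0002
grip_force: 14.1
```

The drawer is against its stop: the force rises with no further motion. I'll back off, go up, and look.

```bash

python3 -m pendant '[{"travel":[0.2,0,0],"rot":[0,0,0],"fingers":-1},{"travel":[0.5,0,0],"rot":[0,0,0],"fingers":-1},{"travel":[0.5,0,-0.4],"rot":[0,0,0],"fingers":-1},{"travel":[0.5,0,-0.8],"rot":[0,0,0],"fingers":1},{"travel":[0.5,0,-1],"rot":[0,0,0],"fingers":1},{"travel":[0.5,0,-1],"rot":[0,0,0],"fingers":1}]'
python3 -m pendant '[{"travel":[-0.3,0,-0.4],"rot":[0,0,0],"fingers":1},{"travel":[-0.6,0,-0.4],"rot":[0,0,0],"fingers":1},{"travel":[-0.9,0,-0.4],"rot":[0,0,0],"fingers":1},{"travel":[-0.9,0,-0.4],"rot":[0,0,0],"fingers":1}]'
python3 - <<'E'
from h import *
s=env.get_state(); o=[]
for n in ['scene','top','wrist']:
    im,d=env.read_camera(n); o.append(im); P=cloud(cam(n,s),d); Q=P.reshape(-1,3);Q=Q[~np.isnan(Q[:,0])]
    Q=Q[(Q[:,0]>.4)&(Q[:,0]<.85)&(abs(Q[:,1]+.06)<.16)]
    h=Q[(Q[:,2]>.12)&(Q[:,2]<.16)&(abs(Q[:,1]+.05)<.07)]
    if len(h): print(n,'bar min x',np.percentile(h[:,0],[1,5,20]).round(4))
    r=Q[abs(Q[:,2]-.172)<.01]
    if len(r): print('roof',cv2.minAreaRect((r[:,:2]*1000).astype(np.float32)))
    t=Q[(Q[:,2]>.205)&(Q[:,2]<.222)&(np.hypot(Q[:,0]-.654,Q[:,1]+.057)<.05)]
    if len(t)>20:
        print('blade',len(t),cv2.minAreaRect((t[:,:2]*1000).astype(np.float32)),t[:,2].mean())
need([.6535,-.0568,.27],163.4)
B=np.zeros((420,800,3),np.uint8);B[:,:400]=o[0][110:320,150:350].repeat(2,0).repeat(2,1);B[:300,400:]=cv2.resize(o[2],(400,300));cv2.imwrite('pics/v2.png',B)
E
```

```text
clock: 6.65
tcp_pos: [0.4637, -0.051, 0.2547]
orientation: [0.005, 0.015, 1.0, -0.001]
wrist_force: [1.4, -0.8, -0.1]
finger_gap: 0.0432
grip_force: 0.0
clock: 7.05
tcp_pos: [0.5728, -0.0539, 0.2958]
orientation: [0.0, 0.014, 1.0, 0.0]
wrist_force: [0.2, 0.2, -0.8]
finger_gap: 0.0851
grip_force: 0.0
scene bar min x [0.523  0.5248 0.5295]
roof ((682.2174072265625, -56.28752136230469), (260.60443115234375, 241.12637329101562), 88.39558410644531)
blade 326 ((646.8582153320312, -53.98822021484375), (15.932340621948242, 71.77554321289062), 73.61227416992188) 0.21389726186581903
top bar min x [0.5244 0.5261 0.5286]
roof ((685.554931640625, -7.5834197998046875), (158.62388610839844, 241.20184326171875), 88.29298400878906)
blade 42 ((656.9592895507812, -52.82807922363281), (5.507647514343262, 52.482540130615234), 73.5927963256836) 0.21375236140302814
wrist bar min x [0.5262 0.5277 0.5312]
roof ((672.38330078125, -58.76560974121094), (261.2440185546875, 211.22772216796875), 88.27120208740234)
blade 1753 ((650.9389038085938, -56.49944305419922), (16.17394256591797, 70.72166442871094), 73.49124908447266) 0.21260515744931593
tcp [ 0.5683 -0.0534  0.297 ] yaw 178.32 F [ 0.2  0.7 -0.5] t 7.2 travel [-0.711 -0.008  0.223] rot [ 0.    -0.002  0.249]
```

View pics/v2.png

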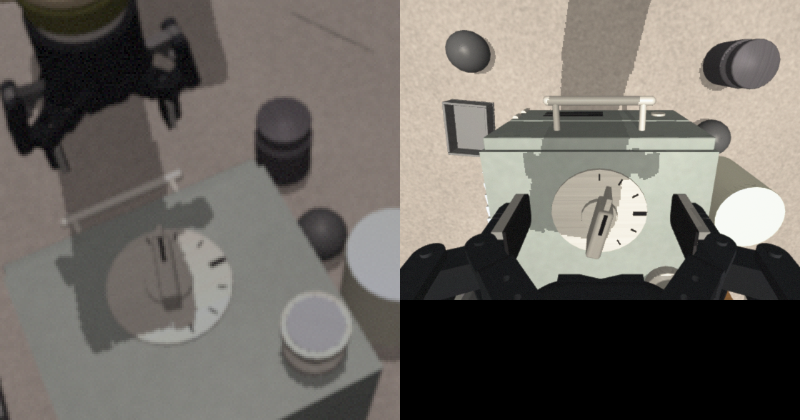

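The drawer is home: the bar front is at 0.525 and the front is flush with the panel. The wrist view shows the blade at (600,225) in the composite and the thick mark to its right, on +y. I'll move above the lock and align.

```bash

python3 -m pendant '[{"travel":[-0.35,0,0.1],"rot":[0,0,0.12],"fingers":1},{"travel":[-0.706,-0.014,0.22],"rot":[0,0,0.247],"fingers":1},{"travel":[-0.706,-0.014,0.22],"rot":[0,0,0.247],"fingers":1},{"travel":[-0.706,-0.014,0.22],"rot":[0,0,0.247],"fingers":1},{"travel":[-0.706,-0.014,0.22],"rot":[0,0,0.247],"fingers":1}]'
python3 - <<'E'
from h import *
need([.653,-.0563,.204],163.55)
s=env.get_state();im,d=env.read_camera('wrist'); cv2.imwrite('pics/w3.png',im)
P=cloud(cam('wrist',s),d); Q=P.reshape(-1,3);Q=Q[~np.isnan(Q[:,0])]
t=Q[(Q[:,2]>.208)&(Q[:,2]<.222)&(np.hypot(Q[:,0]-.653,Q[:,1]+.057)<.046)]
b=cv2.minAreaRect((t[:,:2]*1000).astype(np.float32));print(len(t),b)
E
```

```text
clock: 7.7
tcp_pos: [0.6522, -0.0577, 0.273]
orientation: [0.0, 0.143, 0.99, -0.0]
wrist_force: [-0.2, -0.5, 0.2]
finger_gap: 0.0852
grip_force: 0.0
tcp [ 0.6522 -0.0577  0.273 ] yaw 163.53 F [-0.2 -0.5  0.2] t 7.7 travel [-0.003  0.014  0.575] rot [ 0.  0. -0.]
2681 ((647.3472290039062, -56.04461669921875), (15.882024765014648, 70.72538757324219), 73.87641906738281)
```

```bash

python3 -m pendant '[{"travel":[-0.005,0.008,0.3],"rot":[0,0,0],"fingers":1},{"travel":[-0.005,0.008,0.5],"rot":[0,0,0],"fingers":1},{"travel":[-0.005,0.008,0.57],"rot":[0,0,0],"fingers":1},{"travel":[-0.005,0.008,0.57],"rot":[0,0,0],"fingers":1}]' 30
python3 -m pendant '[{"travel":[0,0,0],"rot":[0,0,0],"fingers":-0.3},{"travel":[0,0,0],"rot":[0,0,0],"fingers":-0.5},{"travel":[0,0,0],"rot":[0,0,0],"fingers":-1},{"travel":[0,0,0],"rot":[0,0,0],"fingers":-1},{"travel":[0,0,0],"rot":[0,0,0],"fingers":-1},{"travel":[0,0,0],"rot":[0,0,0],"fingers":-1},{"travel":[0,0,0],"rot":[0,0,0],"fingers":-1}]'
```

```text
clock: 8.15
tcp_pos: [0.653, -0.057, 0.2039]
orientation: [-0.0, 0.144, 0.99, -0.0]
wrist_force: [1.2, -0.3, 0.2]
finger_gap: 0.0856
grip_force: 0.0
clock: 8.85
tcp_pos: [0.6544, -0.0575, 0.2041]
orientation: [0.0, 0.144, 0.99, -0.0]
wrist_force: [-0.7, -1.5, 2.9]
finger_gap: 0.0159
grip_force: 33.4
```

```bash

python3 -m pendant '[{"travel":[0,0,0],"rot":[0,0,0.1],"fingers":-1},{"travel":[0,0,0],"rot":[0,0,0.2],"fingers":-1},{"travel":[0,0,0],"rot":[0,0,0.3],"fingers":-1},{"travel":[0,0,0],"rot":[0,0,0.4],"fingers":-1},{"travel":[0,0,0],"rot":[0,0,0.5],"fingers":-1},{"travel":[0,0,0],"rot":[0,0,0.6],"fingers":-1},{"travel":[0,0,0],"rot":[0,0,0.627],"fingers":-1},{"travel":[0,0,0],"rot":[0,0,0.627],"fingers":-1}]'
python3 -c "
from h import *
need([.653,-.057,.204],88.3)"
```

```text
clock: 9.65
tcp_pos: [0.6539, -0.0583, 0.2041]
orientation: [0.0, 0.456, 0.89, -0.001]
wrist_force: [-2.8, -5.1, 5.3]
finger_gap: 0.0155
grip_force: 33.4
tcp [ 0.6539 -0.0583  0.2041] yaw 125.77 F [-2.8 -5.1  5.3] t 9.65 travel [0.013 0.    0.001] rot [-0.001  0.002  0.625]
```

```bash

python3 -m pendant '[{"travel":[0,0,0],"rot":[0,0,0.1],"fingers":-1},{"travel":[0,0,0],"rot":[0,0,0.2],"fingers":-1},{"travel":[0,0,0],"rot":[0,0,0.3],"fingers":-1},{"travel":[0,0,0],"rot":[0,0,0.4],"fingers":-1},{"travel":[0,0,0],"rot":[0,0,0.5],"fingers":-1},{"travel":[0,0,0],"rot":[0,0,0.58],"fingers":-1},{"travel":[0,0,0],"rot":[0,0,0.625],"fingers":-1},{"travel":[0,0,0],"rot":[0,0,0.625],"fingers":-1},{"travel":[0,0,0],"rot":[0,0,0.625],"fingers":-1}]'
python3 -c "
from h import *
need([.653,-.057,.204],88.3)"
```

```text
clock: 10.55
tcp_pos: [0.6531, -0.0585, 0.2041]
orientation: [0.0, 0.718, 0.696, -0.002]
wrist_force: [-5.7, -5.5, 5.5]
finger_gap: 0.0154
grip_force: 33.6
tcp [ 0.6531 -0.0585  0.2041] yaw 88.29 F [-5.7 -5.5  5.5] t 10.55 travel [ 0.013 -0.001  0.   ] rot [-0.002  0.003 -0.   ]
```

Release, raise straight up, and look.

```bash

python3 -m pendant '[{"travel":[0,0,0],"rot":[0,0,0],"fingers":-0.4},{"travel":[0,0,0],"rot":[0,0,0],"fingers":0},{"travel":[0,0,0],"rot":[0,0,0],"fingers":0.5},{"travel":[0,0,0],"rot":[0,0,0],"fingers":1},{"travel":[0,0,0],"rot":[0,0,0],"fingers":1},{"travel":[0,0,-0.2],"rot":[0,0,0],"fingers":1},{"travel":[0,0,-0.5],"rot":[0,0,0],"fingers":1},{"travel":[0,0,-0.8],"rot":[0,0,0],"fingers":1},{"travel":[0,0,-0.8],"rot":[0,0,0],"fingers":1},{"travel":[0,0,-0.8],"rot":[0,0,0],"fingers":1}]'
python3 - <<'E'
from h import *
s=env.get_state();im,d=env.read_camera('wrist'); cv2.imwrite('pics/w4.png',im)
P=cloud(cam('wrist',s),d); Q=P.reshape(-1,3);Q=Q[~np.isnan(Q[:,0])]
t=Q[(Q[:,2]>.208)&(Q[:,2]<.222)&(np.hypot(Q[:,0]-.653,Q[:,1]+.057)<.05)]
print(len(t),cv2.minAreaRect((t[:,:2]*1000).astype(np.float32)))
# symmetric-axis check: blade body only
r=Q[(abs(Q[:,2]-.171)<.008)&(Q[:,0]>.5)&(Q[:,0]<.85)&(abs(Q[:,1]+.06)<.16)];print('roof',cv2.minAreaRect((r[:,:2]*1000).astype(np.float32)))
need([.653,-.057,.3],88.3)
E
```

```text
clock: 11.55
tcp_pos: [0.6549, -0.0572, 0.3006]
orientation: [0.001, 0.717, 0.697, 0.001]
wrist_force: [0.2, 0.3, -0.9]
finger_gap: 0.0852
grip_force: 0.0
2141 ((653.0816650390625, -51.70530700683594), (70.22529602050781, 15.816134452819824), 88.63577270507812)
roof ((683.36865234375, -58.86076354980469), (260.8521423339844, 240.87725830078125), 88.34123992919922)
tcp [ 0.6543 -0.0571  0.2991] yaw 88.38 F [-0.4  0.7  0.1] t 11.6 travel [ 0.    -0.011 -0.007] rot [0.    0.    0.001]
```

View pics/w4.png

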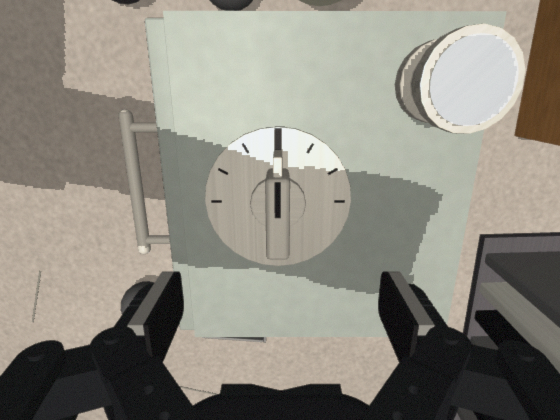

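The nose lies on the thick mark at pixel (278,138), and the blade is within 0.3° of the locker's y axis. The drawer is home, the loupe looks untouched, and the gripper is clear.

```bash
python3 -c "
from workcell import env
print(env.hand_in())"
```

```text
the job is handed in; nothing more can be done
None
```

The marker drawer is fully home against its stop, and the cam lock's nose measures within about 0.3° of the thick mark; I let go and handed the job in at about 11.6 s, with the surrounding objects not knowingly touched, though I did not re-measure them.

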